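Feed two tool cases off a loading deck into a sliding two-cell tray

ROBOT

A 7-joint arm with a two-finger parallel gripper is mounted at the origin on a cart in front of the work surface, level with it; the furniture and walls round the work are solid. World frame = base frame: x ahead of the robot, y to its left, z up, the work surface at z = 0. Lengths are in m, angles in degrees, forces in N, time in s.
With the tool pointing down it reaches from about 0.425 to 0.875 m from the base axis. Payload 4.7 kg.
Tool frame: the origin (TCP) lies at the centre of the arm's flange, where the gripper is bolted on; the fingertips stand 182 mm ahead of it and the grasp point (between the pads) lies 164 mm ahead of it; z points along the fingers, x is the direction in which the jaws open and shut, and the axes are right-handed (so a half turn about z gives the same grasp; the last joint's range is limited). The gripper opens to 87 mm and grips with 3 to 60 N. Pads are 19 mm wide; open, the fingers measure 117 mm over their backs; the gripper's body (75 mm by 190 mm) begins 51 mm behind the grasp point.
Start: joints at [-69.781, 18.392, -4.016, 83.108, 1.295, 78.541, -3.26], TCP at [0.216, 0.613, 0.405] pointing down, gripper open.
Joint ranges: [-163.93, 163.93], [-17.29, 119.83], [-79.2, 71.16], [3.27, 140.29], [-89.18, 269.18], [5.43, 117.66], [-154.24, 154.24]. Speed limits (degrees/s): [147.25, 147.25, 180, 180, 180, 180, 180].

INTERFACE

Orientations are given as [roll, pitch, yaw] about the fixed x, y, z axes, in that order (R = Rz(yaw) Ry(pitch) Rx(roll)).
In Python, from cell import env gives the robot as it stands. The module is installed in compiled form; this text tells all that it offers.
- The arm moves only by the tool carry_out, never from a script. Its argument "increments" is a list of rows, each a list of 5 numbers: the shift along the world's x, y, z in m, then the turn about the world's z in degrees, then the gripper's target within -1 to 1 (shut at 1, half-way at 0, fully open at -1). In form: [[dx, dy, dz, spin, jaw], ...]. A call has 1 to 20 rows; each row is the pose to reach, as a shift and turn from the pose commanded when the call began; what a row does not reach only later rows make up. A row lasts 1/10 s, in which the tool goes at most 50 mm and 8.59 degrees, less where a joint would pass 70% of its speed; a pose out of reach is approached as far as the arm can. A call with a gripper value outside its range is refused whole. The fingers move at their own pace and stop on an object; "grip_force" is the grip in N (left out, the last holds). Time passes only in rows, so rows that repeat a pose let the fingers close. It gives the time, the measured TCP pose, the force and the opening at its end, in the units of the state.
- env.get_obs(): the state, without advancing time (a new reading comes with each control period).
- env.read_camera(name): name is "scene" or "side" or "wrist"; returns (picture, depth): 480x640x3 uint8, red, green, blue; 480x640 float32, m along the optical axis (not along the pixel's ray), 0 where there is no reading.
- env.get_calibration(name): a dict with "K" (3x3 intrinsics, pixels), "k1" (the pictures are not rectified: a ray, as slopes to the right and down, at radius r is drawn at 1 + k1 r^2 times it, then the intrinsics apply), "camera_from_world" (4x4, takes a point from world to camera coordinates); the wrist camera has in their place "T_tool_cam" (4x4, takes a point from camera to tool coordinates, whose origin is the TCP and whose axes are the tool frame's). Camera axes: x right, y down, z forward; pixel columns grow to the right and rows downward; lengths in m; the calibration is good to about 2 mm. A picture is of the moment at which its call begins: read the wrist's pose just before it. get_calibration takes no time and is no camera call.
- env.sign_off(): hands the job in, once; it reports no verdict.
The state is a dict: "time_s": time; "qpos": joint angles; "joint_velocities": joint speeds; "effort": joint torques, N m; "tool_pos": TCP position; "tool_rot": TCP orientation; "force": force on the tool from outside, world axes, zero at the start; "wrist_torque": the same for the moment, N m; "grip_width": finger opening in m.
Only numpy, scipy, OpenCV 4.12 (cv2) and the standard library are available. Lean on these libraries where they do the work, as an engineer would, in place of code of your own. Each camera call takes 0.05 s, during which the arm holds its last target.

TASK

Put the two cases from the loading deck into the sliding tray, the blue case in the blue-floored cell and the red case in the red-floored cell, each lying flat on its cell's floor. Don't lift the cases: slide the tray by its black post until the right cell lines up with the lane, and push the front case off the deck's edge into it, then line up the other cell for the second case. Leave the pots and the beaker around it standing where they are.

Things in the scene. Friction and masses are not known exactly. Their poses are not given: they have to be found in the camera images.
- stand: Fixed loading stand: an aluminium deck with the tray's slide at its front end. Origin on the table top, directly under the middle of the deck's front edge; x runs along the lane the way the cases are pushed (away from the robot, to the tray), y to the left along the tray's slide, z up. Deck from x = -196 to 0 mm; front 60 mm on a foot, the rest a stiff overhang. Below: a wooden riser board (230 mm along y, x = -40 to 130, top at z = 55 mm).
- deck_edge (a point): Middle of the deck's front edge, on its top, 91 mm above the table; axes as the stand's. The lane behind it is straight, 196 mm long and 50 mm wide (y = -25 to +25 mm), between cheeks 6 mm thick that stand 16 mm above the deck; open above, at its rear end and at the front edge.
- tray (a joint): Position of the tray along the stand's y axis, m, -0.045 to +0.045, positive to the left. At 0 the divider lies on the lane's centre line; at -0.0305 the blue cell is centred on the lane, at +0.0305 the red cell. About 1.5 N of slide friction holds it where it is left.
- rim (a point): Middle of the divider's top in the wooden tray. All rims and the divider are at this height, 88.5 mm above the table and 2.5 mm below the deck's top. Divider 4 mm, left and right walls 4 mm, near and far walls 3 mm thick; the near wall starts 2 mm past the deck's edge.
- blue_cell (a point): Centre of the floor of the blue cell (left, blue floor), 75 mm above the table, 16 mm below the deck's top, 57 mm past the deck's edge. Cell 104 mm long (stand x = 5 to 109 mm), 57 mm wide, 13.5 mm deep; a case in it stands 8.5 mm out. Axes as the stand's.
- red_cell (a point): Centre of the floor of the red cell (right, red floor), 61 mm to the right of blue_cell; otherwise the same.
- post_top (a point): Centre of the top of the tray's black upright finger post, 14 mm thick, 133 mm above the table, on the tray's left end: 45 mm past the deck's edge, 72 mm left of the divider. From the rims up (44.5 mm) it is free all round. Pinch or push it to slide the tray.
- blue_case: Blue closed flat case, 86 long x 47 wide x 22 mm high, about 0.1 kg. Origin: centre of its underside; y axis along its length, z up. It starts flat in the stand's lane, lengthwise; either as the front one (nose about 6 mm short of the deck's edge) or as the rear one (about 2 mm behind the other).
- red_case: Red closed flat case, 86 long x 47 wide x 22 mm high, about 0.1 kg. Origin: centre of its underside; y axis along its length, z up. It starts flat in the stand's lane, lengthwise; either as the front one (nose about 6 mm short of the deck's edge) or as the rear one (about 2 mm behind the other).
- flux_pot: Bystander: cream open pot, 34 mm across, 42 mm high; origin at the centre of its foot. Leave it alone.
- yellow_pot: Bystander: small yellow pot with screw lid, 30 mm across, 36 mm high; origin at the centre of its foot. Leave it alone.
- beaker: Bystander: steel beaker, 58 mm across, 58 mm high; origin at the centre of its foot. Leave it alone.

How it is judged (in metres and radians):
At the end, for the whole second after the job is handed in: The blue case lies flat (within 0.08 rad) and at rest on the floor of the blue cell and the red case on the floor of the red cell: underside within 4 mm of the floor's height, centre within 18 mm along and 10 mm across of the cell's centre (x of blue_case in the frame of blue_cell between -0.018 and 0.018 m and y of blue_case in the frame of blue_cell between -0.01 and 0.01 m and z of blue_case in the frame of blue_cell between -0.004 and 0.004 m and angle between each of blue_case, red_case's own z axis and vertical below 0.08 rad and linear speed of each of blue_case, red_case below 0.02 m/s and x of red_case in the frame of red_cell between -0.018 and 0.018 m and y of red_case in the frame of red_cell between -0.01 and 0.01 m and z of red_case in the frame of red_cell between -0.004 and 0.004 m); the robot touches nothing.
It fails at once if a case is lifted (its underside's centre more than 25 mm above the deck) (height (world z) of any of blue_case, red_case above 0.116 m).
It fails at once if a bystander pot or the beaker is moved more than 30 mm or tipped (distance of any of flux_pot, yellow_pot, beaker from where it was at the start of the episode above 0.03 m or angle between any of flux_pot, yellow_pot, beaker's own z axis and vertical above 0.4 rad).
It also fails if it takes over 67 s, if anything falls off the work surface, if the arm or the gripper's body presses on something with over 40 N, if the wrist force passes 120 N, or if a joint passes its speed limit or range.

## Working session

There is one attempt and no reset: what is moved stays moved. The work goes in short steps, Python scripts to look and compute and a tool call to move; the robot and the scene stay as the last step left them, time stands still between calls to the robot, and variables do not carry over. Pictures are saved under pics/ and viewed, and the job is handed in when it is done.

Besides the shell and the picture viewer there is one more tool, called as name(argument=value, ...), one argument or row to a line, values as JSON. carry_out: Moves the arm, as the interface text tells. Its arguments: {"type":"object","properties":{"increments":{"type":"array"},"grip_force":{"type":"number"}},"required":["increments"]}

```bash
mkdir -p pics; ls; cat > h.py <<'E'
import numpy as np, cv2
from cell import env
def save(n,img): cv2.imwrite('pics/'+n+'.png',cv2.cvtColor(img,cv2.COLOR_RGB2BGR))
E
python3 - <<'E'
from h import *
o=env.get_obs(); print(o)
for c in ['scene','side','wrist']:
    cal=env.get_calibration(c); print(c,cal)
for c in ['scene','side']:
    p,d=env.read_camera(c); save(c+'0',p); np.save(c+'0.npy',d); np.save(c+'0p.npy',p)
E
```

```text
pics
{'time_s': 0.0, 'qpos': array([-69.78095537,  18.44000715,  -4.01486453,  83.17405994,
         1.29535059,  78.539762  ,  -3.25991145]), 'joint_velocities': array([ 0.03049537, -0.11896746, -0.03227287, -0.06183482, -0.01180109,
        0.09165133, -0.03012804]), 'effort': array([ 2.74487036e-05, -4.91286492e+01, -4.03772732e-01, -3.12525058e+01,
       -6.39067660e-02,  4.32209868e-02,  1.73617427e-04]), 'tool_pos': array([0.2159972 , 0.61285435, 0.40365772]), 'tool_rot': array([1.79993799e+02, 1.08571905e-01, 7.05902062e+01]), 'force': array([-0.26025127, -0.73927688, -0.0028656 ]), 'wrist_torque': array([ 0.01476041, -0.00344399,  0.03497823]), 'grip_width': 0.08699586499662901}
scene {'K': array([[565.52430175,   0.        , 318.82767077],
       [  0.        , 565.52430175, 245.3491245 ],
       [  0.        ,   0.        ,   1.        ]]), 'k1': 0.0034261079266011333, 'camera_from_world': array([[ 0.71814675, -0.69586633,  0.00594181, -0.24748371],
       [-0.44474726, -0.46552089, -0.76517329,  0.43425097],
       [ 0.53522437,  0.54686411, -0.64379696,  0.53438051],
   
[... 371 characters left out ...]
0.92908419,  0.0894962 ],
       [ 0.24947647, -0.8950882 , -0.36956542,  0.91508551],
       [ 0.        ,  0.        ,  0.        ,  1.        ]])}
wrist {'K': array([[367.63429985,   0.        , 308.5414954 ],
       [  0.        , 367.63429985, 240.78479482],
       [  0.        ,   0.        ,   1.        ]]), 'k1': 0.023158109110169838, 'T_tool_cam': array([[ 9.99999516e-01,  9.25059439e-04,  3.35495218e-04,
        -2.98369688e-04],
       [-9.81696910e-04,  9.61270669e-01,  2.75604311e-01,
        -7.55274628e-02],
       [-6.75513435e-05, -2.75604507e-01,  9.61271112e-01,
         1.92961770e-02],
       [ 0.00000000e+00,  0.00000000e+00,  0.00000000e+00,
         1.00000000e+00]])}
```

View pics/scene0.png

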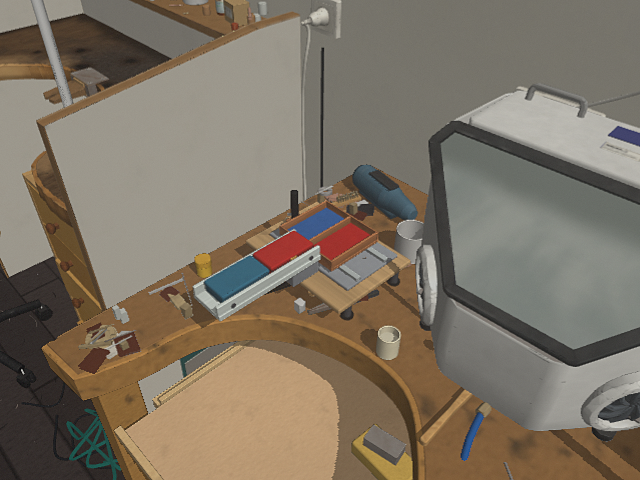

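View pics/side0.png

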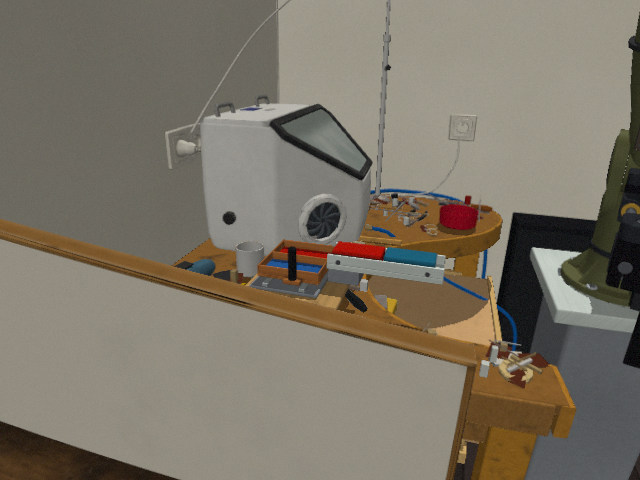

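The scene view shows the lane running up and right. The red case is in front (285,250), the blue one is behind it (237,277), and the post is at (294,200). The blue cell is at (318,222) and the red cell at (345,238). The yellow pot is at (203,265), the beaker at (409,237) and the cream pot at (388,342). A panel stands to the left and a glovebox to the right.

```bash
cat >> h.py <<'E'
def und(cal,uv):
    K=np.array(cal['K']);uv=np.atleast_2d(np.asarray(uv,float))
    return cv2.undistortPoints(uv.reshape(-1,1,2),K,np.array([cal['k1'],0,0,0])).reshape(-1,2)
def Twc(c,obs=None):
    cal=env.get_calibration(c)
    if c!='wrist': return np.linalg.inv(cal['camera_from_world'])
    from scipy.spatial.transform import Rotation as R
    obs=obs or env.get_obs(); T=np.eye(4); T[:3,:3]=R.from_euler('xyz',obs['tool_rot'],degrees=True).as_matrix(); T[:3,3]=obs['tool_pos']
    return T@cal['T_tool_cam']
def onplane(c,uv,z,obs=None):
    cal=env.get_calibration(c);s=und(cal,uv);T=Twc(c,obs)
    d=np.c_[s,np.ones(len(s))]@T[:3,:3].T;o=T[:3,3]
    return o+d*((z-o[2])/d[:,2])[:,None]
def cloud(c,depth,obs=None):
    cal=env.get_calibration(c);v,u=np.mgrid[0:480,0:640]
    s=und(cal,np.c_[u.ravel(),v.ravel()]);z=depth.ravel()
    P=np.c_[s*z[:,None],z]; T=Twc(c,obs)
    P=P@T[:3,:3].T+T[:3,3]; P[z<=0]=np.nan
    return P.reshape(480,640,3)
def project(c,P,obs=None):
    cal=env.get_calibration(c);T=np.linalg.inv(Twc(c,obs));P=np.atleast_2d(P)@T[:3,:3].T+T[:3,3]
    s=P[:,:2]/P[:,2:];s=s*(1+cal['k1']*(s**2).sum(1))[:,None]
    K=cal['K'];return s*[K[0,0],K[1,1]]+[K[0,2],K[1,2]]
def masks(p):
    h=cv2.cvtColor(p,cv2.COLOR_RGB2HSV);H,S,V=h[...,0],h[...,1],h[...,2]
    return {'red':((H<6)|(H>172))&(S>170)&(V>60),'blue':(H>95)&(H<125)&(S>120)&(V>40),'yellow':(H>18)&(H<30)&(S>170)&(V>120),'black':(V<45)}
E
python3 - <<'E'
from h import *
for c in ['scene','side']:
    p=np.load(c+'0p.npy');d=np.load(c+'0.npy');C=cloud(c,d)
    for k,m in masks(p).items():
        m=m.copy(); 
        if c=='scene': m[:, :180]=0;m[:,430:]=0;m[:180]=0;m[380:]=0
        else: m[:230]=0; m[320:]=0; m[:,470:]=0;m[:,190:]=m[:,190:]
        n,l,st,ce=cv2.connectedComponentsWithStats(m.astype(np.uint8))
        for i in range(1,n):
            if st[i,4]>60:
                q=C[l==i]; print(c,k,st[i],ce[i].round(1),np.nanmedian(q,0).round(3),np.nanpercentile(q[:,2],[5,95]).round(3))
E
```

```text
scene red [ 253  223  116   47 2061] [309.1 245.5] [0.542 0.241 0.112] [0.074 0.115]
scene blue [288 208  55  32 751] [316.7 223. ] [0.625 0.295 0.076] [0.074 0.077]
scene blue [ 205  256   64   44 1266] [236.5 276.5] [0.418 0.249 0.114] [0.112 0.115]
scene yellow [195 253  17  25 277] [203.5 264.7] [0.446 0.388 0.033] [0.006 0.038]
scene black [291 190   7  28  81] [293.9 202.7] [0.601 0.328 0.114] [0.089 0.134]
side red [332 241  53  19 661] [359.1 250.1] [0.508 0.26  0.111] [0.106 0.112]
side red [296 248  32  10 184] [311.3 252.9] [0.607 0.213 0.073] [0.072 0.074]
side blue [384 247  53  20 708] [410.2 256.8] [0.421 0.262 0.111] [0.105 0.112]
side blue [267 259  22   9 138] [278.4 263.2] [0.651 0.276 0.073] [0.072 0.074]
side blue [296 263  26  10 171] [307.6 267.1] [0.596 0.274 0.073] [0.072 0.074]
side blue [444 277  26  16  88] [456.5 285.1] [ 0.312 -0.17  -0.142] [-0.156 -0.125]
side yellow [387 298  10  16 105] [390.9 304.4] [ 0.471 -0.025 -0.145] [-0.148 -0.144]
side black [288 247   9  34 248] [291.8 263.2] [0.604 0.334 0.105] [0.078 0.13 ]
side black [345 289  22  23 220] [355.5 300.8] [0.508 0.271 0.017] [0.009 0.025]
```

```bash
python3 - <<'E'
from h import *
p=np.load('scene0p.npy'); a=p[170:360,180:440]; save('scene0z',cv2.resize(a,None,fx=3,fy=3,interpolation=cv2.INTER_CUBIC))
p=np.load('side0p.npy'); a=p[220:320,220:470]; save('side0z',cv2.resize(a,None,fx=3,fy=3,interpolation=cv2.INTER_CUBIC))
E
```

```text
(no output)
```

View pics/scene0z.png

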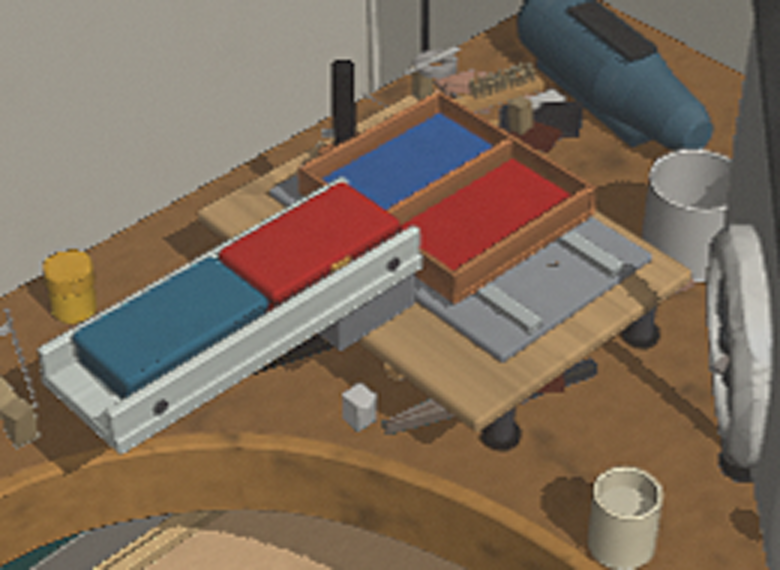

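View pics/side0z.png

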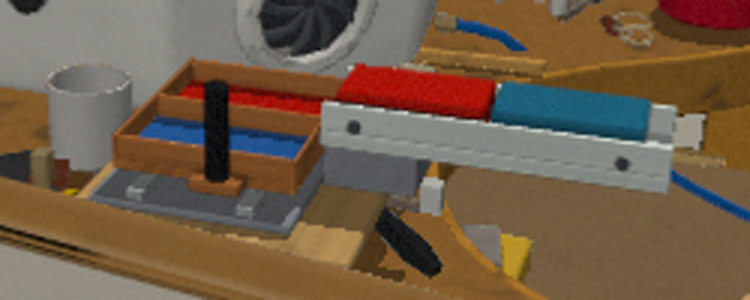

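```bash
python3 - <<'E'
from h import *
for c in ['scene','side']:
    p=np.load(c+'0p.npy');C=cloud(c,np.load(c+'0.npy'));M=masks(p)
    for k in ['red','blue']:
        for lo,hi,zp in [(.1085,.12,.113),(.068,.082,.075)]:
            m=M[k]&(C[...,2]>lo)&(C[...,2]<hi)&(C[...,0]<.8)&(C[...,0]>.3)&(C[...,1]>.1)&(C[...,1]<.4)
            v,u=np.nonzero(m); 
            P=onplane(c,np.c_[u,v],zp)[:,:2]; r=cv2.minAreaRect((P*1000).astype(np.float32)); 
            print(c,k,zp,len(u),np.round(r[0],1),np.round(r[1],1),round(r[2],1),'zmed',np.median(C[m][:,2]).round(4),'box',cv2.boxPoints(r).round(0).tolist())
    m=M['black']&(C[...,2]>.085)&(C[...,2]<.14)&(abs(C[...,0]-.6)<.05)&(abs(C[...,1]-.33)<.05)
    v,u=np.nonzero(m); t=v<v.min()+3
    print('post top px',u[t].mean(),v.min(),onplane(c,[[u[t].mean(),v.min()+1]],.133), 'cloud',C[m].mean(0), np.percentile(C[m],[3,97],axis=0))
# bystanders
C=cloud('scene',np.load('scene0.npy'))
for n,(x0,x1,y0,y1) in dict(beaker=(396,425,220,262),flux=(376,401,325,360),yellow=(195,212,253,279)).items():
    q=C[y0:y1,x0:x1].reshape(-1,3);q=q[(q[:,2]>.01)];print(n,np.nanmedian(q,0).round(3),np.nanpercentile(q,[2,98],axis=0).round(3))
# panel
q=C[100:250,60:280].reshape(-1,3);q=q[(q[:,2]>.03)]
print(np.nanpercentile(q,[2,50,98],axis=0).round(3))
for u,v in [(300,20),(300,150),(45,125),(90,280),(200,75),(440,130),(430,250),(440,330)]: print(u,v,C[v,u].round(3))
E
```

```text
scene red 0.113 1122 [508.3 248.4] [85.6 49.6] 0.2 zmed 0.1135 box [[465.0, 273.0], [466.0, 223.0], [551.0, 224.0], [551.0, 273.0]]
scene red 0.075 920 [621.9 233.8] [45.5 92.9] 89.3 zmed 0.0756 box [[575.0, 212.0], [668.0, 211.0], [669.0, 256.0], [576.0, 257.0]]
scene blue 0.113 1248 [420.5 249.7] [47.7 84. ] 89.2 zmed 0.1136 box [[378.0, 226.0], [462.0, 225.0], [463.0, 273.0], [379.0, 274.0]]
scene blue 0.075 748 [622.9 295.6] [44.  91.4] 89.3 zmed 0.0756 box [[577.0, 274.0], [668.0, 273.0], [669.0, 317.0], [578.0, 318.0]]
post top px 294.0 190 [[0.60662862 0.33177973 0.133     ]] cloud [0.60221496 0.32768355 0.1132233 ] [[0.59750147 0.32235046 0.08822683]
 [0.60880847 0.33433341 0.13427545]]
side red 0.113 536 [509.3 259.5] [49.9 84.2] 89.6 zmed 0.1108 box [[467.0, 235.0], [551.0, 234.0], [552.0, 284.0], [467.0, 285.0]]
side red 0.075 221 [620.9 216.7] [27.8 92. ] 89.3 zmed 0.0729 box [[575.0, 203.0], [667.0, 202.0], [667.0, 230.0], [575.0, 231.0]]
side blue 0.113 569 [421.7 261.4] [50.2 83.3] 89.7 zmed 0.1108 box [[380.0, 237.0], [463.0, 236.0], [464.0, 286.0], [380.0, 287.0]]
side blue 0.075 304 [619.7 278.9] [27.8 94. ] 89.6 zmed 0.0729 box [[573.0, 265.0], [667.0, 265.0], [667.0, 293.0], [573.0, 293.0]]
post top px 291.8 247 [[0.60354369 0.33633769 0.133     ]] cloud [0.60462611 0.33397211 0.11006465] [[0.60002241 0.3294873  0.08653211]
 [0.61104244 0.33725415 0.13081929]]
beaker [0.726 0.175 0.048] [[0.618 0.071 0.016]
 [0.777 0.209 0.145]]
flux [0.543 0.059 0.031] [[0.529 0.044 0.011]
 [0.562 0.076 0.043]]
yellow [0.446 0.389 0.035] [[0.39  0.28  0.011]
 [0.461 0.407 0.109]]
[[0.353 0.344 0.033]
 [0.51  0.664 0.112]
 [0.826 0.67  0.227]]
300 20 [0.951 0.688 0.251]
300 150 [ 0.921  0.662 -0.056]
45 125 [0.35  0.66  0.223]
90 280 [ 0.355  0.729 -0.182]
200 75 [0.663 0.668 0.215]
440 130 [0.699 0.126 0.295]
430 250 [0.635 0.07  0.147]
440 330 [ 0.559 -0.012  0.101]
```

carry_out(
  increments=[
    [0.03,-0.035,0.005,2,-1],
    [0.06,-0.07,0.01,4,-1],
    [0.09,-0.105,0.015,6,-1],
    [0.12,-0.14,0.02,8,-1],
    [0.15,-0.175,0.025,10,-1],
    [0.18,-0.21,0.03,12,-1],
    [0.21,-0.245,0.035,14,-1],
    [0.24,-0.28,0.04,16,-1],
    [0.27,-0.315,0.045,18,-1],
    [0.284,-0.333,0.045,19,-1],
    [0.284,-0.333,0.045,19,-1],
    [0.284,-0.333,0.045,19,-1],
    [0.284,-0.333,0.045,19,-1],
  ],
)

```text
time_s: 1.4
tool_pos: [0.499, 0.2816, 0.4494]
tool_rot: [-179.9, -0.0, 89.7]
force: [-0.1, -0.2, -0.7]
grip_width: 0.0872
```

```bash
python3 - <<'E'
from h import *
o=env.get_obs(); p,d=env.read_camera('wrist'); save('wrist1',p); np.save('w1.npy',d);np.save('w1p.npy',p);print(o['tool_pos'],o['tool_rot'],o['force'],abs(o['joint_velocities']).max())
import pickle;pickle.dump(o,open('w1o.pkl','wb'))
C=cloud('wrist',d,o);M=masks(p)
for k in ['red','blue']:
    for lo,hi,zp in [(.1085,.12,.113),(.068,.082,.075)]:
        m=M[k]&(C[...,2]>lo)&(C[...,2]<hi)&(C[...,0]<.8)&(C[...,0]>.3)&(C[...,1]>.1)&(C[...,1]<.4)
        v,u=np.nonzero(m)
        if len(u)<50: print(k,zp,len(u));continue
        P=onplane('wrist',np.c_[u,v],zp,o)[:,:2]; r=cv2.minAreaRect((P*1000).astype(np.float32))
        print(k,zp,len(u),np.round(r[0],1),np.round(r[1],1),round(r[2],1),'zmed',np.median(C[m][:,2]).round(4),cv2.boxPoints(r).round(1).tolist())
m=M['black']&(C[...,2]>.125)&(C[...,2]<.14)&(abs(C[...,0]-.6)<.05)&(abs(C[...,1]-.33)<.05)
v,u=np.nonzero(m);P=onplane('wrist',np.c_[u,v],.133,o)[:,:2];print('post',len(u),cv2.minAreaRect((P*1000).astype(np.float32)),C[m].mean(0))
E
```

```text
[0.499019   0.28159047 0.44935037] [-1.79933425e+02 -2.37188467e-02  8.97279170e+01] [-0.07154672 -0.21184801 -0.72685718] 0.5218020900324902
red 0.113 4647 [510.3 249.8] [46.3 84.5] 89.4 zmed 0.1135 [[467.79998779296875, 227.10000610351562], [552.4000244140625, 226.1999969482422], [552.9000244140625, 272.5], [468.29998779296875, 273.3999938964844]]
red 0.075 2507 [620.6 225.3] [55.9 99.2] 89.4 zmed 0.0755 [[570.7999877929688, 197.8000030517578], [669.9000244140625, 196.8000030517578], [670.5, 252.6999969482422], [571.2999877929688, 253.6999969482422]]
blue 0.113 726 [422.8 258.4] [86.  23.3] 17.5 zmed 0.1137 [[378.29998779296875, 256.6000061035156], [385.29998779296875, 234.39999389648438], [467.3999938964844, 260.20001220703125], [460.29998779296875, 282.5]]
blue 0.075 2486 [620.9 287.1] [56.6 97.2] 89.2 zmed 0.0755 [[571.9000244140625, 259.5], [669.0999755859375, 258.20001220703125], [669.9000244140625, 314.70001220703125], [572.7000122070312, 316.1000061035156]]Traceback (most recent call last):
  File "<stdin>", line 13, in <module>
  File "h.py", line 14, in onplane
    cal=env.get_calibration(c);s=und(cal,uv);T=Twc(c,obs)
                                 ~~~^^^^^^^^
  File "h.py", line 6, in und
    return cv2.undistortPoints(uv.reshape(-1,1,2),K,np.array([cal['k1'],0,0,0])).reshape(-1,2)
           ~~~~~~~~~~~~~~~~~~~^^^^^^^^^^^^^^^^^^^^^^^^^^^^^^^^^^^^^^^^^^^^^^^^^^
cv2.error: OpenCV(4.12.0) /io/opencv/modules/calib3d/src/undistort.dispatch.cpp:347: error: (-215:Assertion failed) CV_IS_MAT(_src) && CV_IS_MAT(_dst) && (_src->rows == 1 || _src->cols == 1) && (_dst->rows == 1 || _dst->cols == 1) && _src->cols + _src->rows - 1 == _dst->rows + _dst->cols - 1 && (CV_MAT_TYPE(_src->type) == CV_32FC2 || CV_MAT_TYPE(_src->type) == CV_64FC2) && (CV_MAT_TYPE(_dst->type) == CV_32FC2 || CV_MAT_TYPE(_dst->type) == CV_64FC2) in function 'cvUndistortPointsInternal'
```

View pics/wrist1.png

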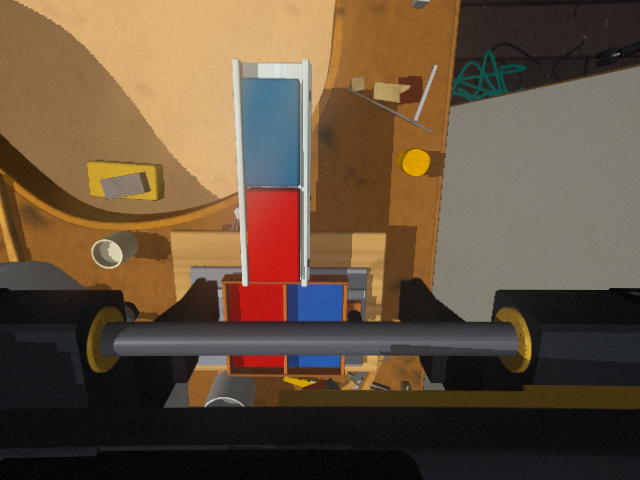

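The wrist view shows blue at (271,132) and red at (272,235) in the lane, with the cells at (258,325) and (317,325). The red case's top reads 84.5x46.3 mm at z=0.1135 and the cell floors are 62 mm apart, both as given. Lane centre is y≈0.249, the deck edge x≈0.559, and the divider y≈0.256, so the tray is at about +7.6 mm and the post should be near (0.604, 0.329). Next I'll grip the post.

carry_out(
  increments=[
    [0.035,0.016,-0.03,0,-1],
    [0.07,0.032,-0.06,0,-1],
    [0.105,0.048,-0.09,0,-1],
    [0.105,0.048,-0.1,0,-1],
    [0.105,0.048,-0.12,0,-1],
    [0.105,0.048,-0.14,0,-1],
    [0.105,0.048,-0.16,0,-1],
    [0.105,0.048,-0.165,0,-1],
    [0.105,0.048,-0.165,0,-1],
    [0.105,0.048,-0.165,0,-1],
  ],
)

```text
time_s: 2.45
tool_pos: [0.6049, 0.3286, 0.2863]
tool_rot: [179.9, -0.1, 89.6]
force: [0.2, -0.9, 0.6]
grip_width: 0.087
```

```bash
python3 - <<'E'
from h import *
o=env.get_obs(); p,d=env.read_camera('scene'); save('scene2',cv2.resize(p[150:360,180:460],None,fx=2.8,fy=2.8));print(o['tool_pos'],o['tool_rot'],o['force'])
E
```

```text
[0.60493562 0.32863505 0.28632978] [ 1.79911203e+02 -7.43406690e-02  8.96336478e+01] [ 0.17936384 -0.90534112  0.56683098]
```

View pics/scene2.png

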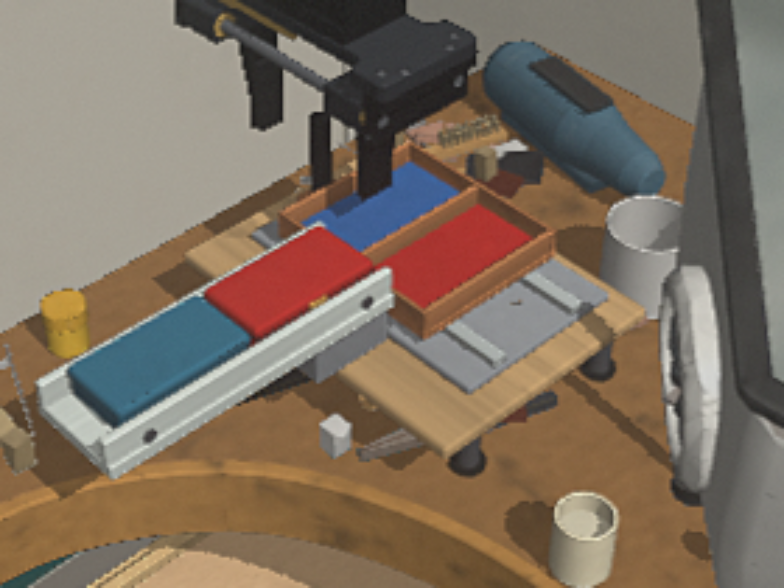

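The post at (320,150 in the crop) stands between the two open fingers. I'll close on it.

carry_out(
  increments=[
    [0,0,0,0,1],
    [0,0,0,0,1],
    [0,0,0,0,1],
    [0,0,0,0,1],
    [0,0,0,0,1],
    [0,0,0,0,1],
    [0,0,0,0,1],
    [0,0,0,0,1],
  ],
  grip_force=15,
)

```text
time_s: 3.3
tool_pos: [0.6051, 0.328, 0.2847]
tool_rot: [-180.0, -0.0, 89.6]
force: [0.2, -0.3, 0.4]
grip_width: 0.0309
```

carry_out(
  increments=[
    [0,0,0,0,1],
    [0,0,0,0,1],
    [0,0,0,0,1],
    [0,0,0,0,1],
    [0,0,0,0,1],
    [0,0,0,0,1],
  ],
)

```text
time_s: 3.9
tool_pos: [0.605, 0.3282, 0.2848]
tool_rot: [180.0, -0.0, 89.6]
force: [-0.1, 1.0, -0.2]
grip_width: 0.0133
```

Gripped, opening 13.3 mm. The post's y of 0.3282 agrees with the tray at about +7.5 mm. I'll slide it +23 mm to line up the red cell.

carry_out(
  increments=[
    [0,0.005,0,0,1],
    [0,0.011,0,0,1],
    [0,0.017,0,0,1],
    [0,0.023,0,0,1],
    [0,0.023,0,0,1],
    [0,0.023,0,0,1],
    [0,0.023,0,0,1],
  ],
)

```text
time_s: 4.6
tool_pos: [0.6051, 0.3517, 0.2848]
tool_rot: [179.9, -0.1, 89.6]
force: [2.8, 2.0, -0.7]
grip_width: 0.0132
```

```bash
cat > chk.py <<'E'
from h import *
import sys
tag=sys.argv[1]
o=env.get_obs(); p,d=env.read_camera('wrist'); save('wrist'+tag,p);print(o['time_s'],o['tool_pos'],o['tool_rot'],o['force'],o['grip_width'])
C=cloud('wrist',d,o);M=masks(p)
for k in ['red','blue']:
    for lo,hi,zp in [(.1085,.12,.113),(.0925,.1020,.097),(.068,.082,.075)]:
        m=M[k]&(C[...,2]>lo)&(C[...,2]<hi)&(C[...,0]<.8)&(C[...,0]>.3)&(C[...,1]>.1)&(C[...,1]<.4)
        m=cv2.morphologyEx(m.astype(np.uint8),cv2.MORPH_OPEN,np.ones((3,3)))>0
        v,u=np.nonzero(m)
        if len(u)<150: continue
        P=onplane('wrist',np.c_[u,v],zp,o)[:,:2]*1000; a,b=np.percentile(P,[1,99],axis=0)
        print(k,zp,len(u),'x',a[0].round(1),b[0].round(1),'y',a[1].round(1),b[1].round(1),'zmed',np.median(C[m][:,2]).round(4),'zrange',np.percentile(C[m][:,2],[3,97]).round(4),'rect',np.round(cv2.minAreaRect(P.astype(np.float32))[1],1))
E
python3 chk.py 3
```

```text
4.6 [0.60513532 0.35174806 0.28481229] [ 1.79939408e+02 -8.10087212e-02  8.96212283e+01] [ 2.75921225  2.01901229 -0.69021025] 0.013191361695482162
red 0.113 20608 x 484.1 552.7 y 229.8 274.4 zmed 0.1136 zrange [0.1117 0.115 ] rect [46.1 72.4]
red 0.075 10473 x 568.7 668.0 y 220.6 271.5 zmed 0.0757 zrange [0.0745 0.0768] rect [ 52.  101.5]
blue 0.075 7692 x 569.5 612.3 y 282.5 337.3 zmed 0.0756 zrange [0.0745 0.0768] rect [55.9 50.1]
```

View pics/wrist3.png

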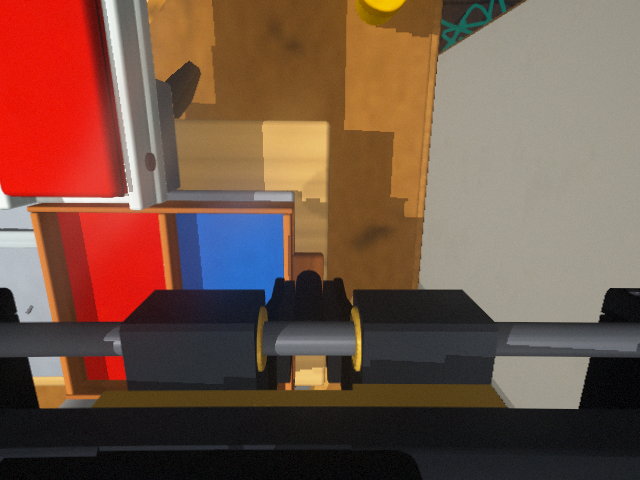

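Tray at about +30.9 mm by the post; the cell looks lined up (blue cell right edge at (175,300), lane cheek end at (145,205)). I'll release, rise and go behind the rear case with the jaws shut.

carry_out(
  increments=[
    [0,0,0,0,-0.3],
    [0,0,0,0,-0.3],
    [0,0,0,0,-0.3],
    [0,0,0,0,-0.3],
    [0,0,0,0,-0.3],
    [0,0,0.03,0,-0.3],
    [0,0,0.06,0,-0.3],
    [0,0,0.08,0,-0.3],
    [-0.04,-0.016,0.08,0,1],
    [-0.08,-0.032,0.08,0,1],
    [-0.12,-0.048,0.08,0,1],
    [-0.16,-0.064,0.08,0,1],
    [-0.2,-0.08,0.08,0,1],
    [-0.24,-0.096,0.08,0,1],
    [-0.25,-0.1,0.08,0,1],
    [-0.25,-0.1,0.08,0,1],
    [-0.25,-0.1,0.08,0,1],
    [-0.25,-0.1,0.08,0,1],
  ],
)

```text
time_s: 6.45
tool_pos: [0.3563, 0.2515, 0.365]
tool_rot: [180.0, -0.0, 89.5]
force: [0.3, 0.2, -0.6]
grip_width: 0.0002
```

```bash
python3 chk.py 4; python3 - <<'E'
from h import *
p,d=env.read_camera('scene');save('scene4',cv2.resize(p[150:360,180:460],None,fx=2.8,fy=2.8))
E
```

```text
6.45 [0.35627808 0.25146011 0.3649955 ] [ 1.79954289e+02 -2.04820317e-02  8.95427682e+01] [ 0.31554174  0.19550872 -0.63343771] 0.0001908976315141374
blue 0.113 275 x 378.8 462.0 y 229.7 272.2 zmed 0.1134 zrange [0.112  0.1148] rect [43. 83.]
```

View pics/scene4.png

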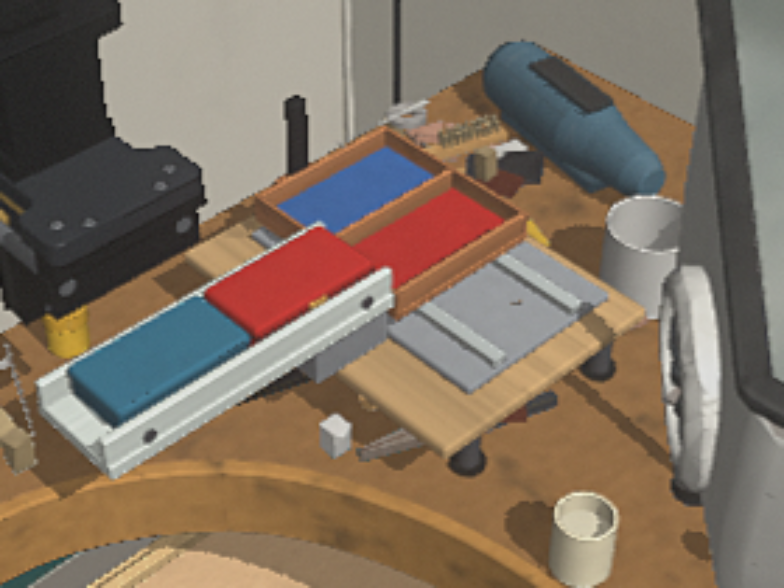

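View pics/wrist4.png

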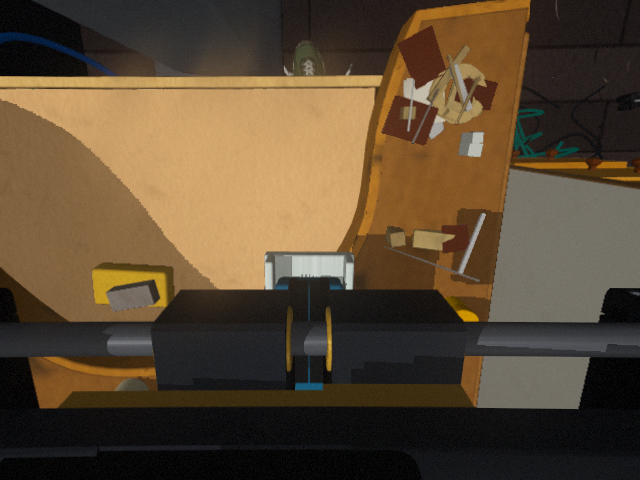

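The fingers at (308,330) are centred between the lane cheeks (268–353). I'll back up a little, lower, then start a slow push.

carry_out(
  increments=[
    [-0.006,-0.0005,-0.02,0,1],
    [-0.006,-0.0005,-0.045,0,1],
    [-0.006,-0.0005,-0.065,0,1],
    [-0.006,-0.0005,-0.085,0,1],
    [-0.006,-0.0005,-0.085,0,1],
    [-0.006,-0.0005,-0.085,0,1],
  ],
)

```text
time_s: 7.15
tool_pos: [0.3495, 0.2507, 0.2798]
tool_rot: [-180.0, 0.0, 89.6]
force: [0.2, -0.4, -0.7]
grip_width: 0.0004
```

```bash
python3 - <<'E'
from h import *
o=env.get_obs();print(o['tool_pos'],o['force'])
p,d=env.read_camera('side');save('side5',cv2.resize(p[180:320,220:560],None,fx=2.3,fy=2.3))
E
```

```text
[0.34952145 0.2507039  0.27982012] [ 0.23415948 -0.37007334 -0.66214016]
```

View pics/side5.png

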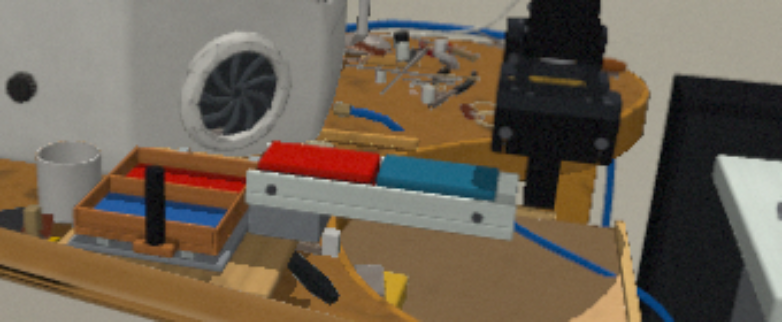

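carry_out(
  increments=[
    [0.006,0,0,0,1],
    [0.012,0,0,0,1],
    [0.018,0,0,0,1],
    [0.024,0,0,0,1],
    [0.03,0,0,0,1],
    [0.036,0,0,0,1],
    [0.042,0,0,0,1],
    [0.048,-0.0005,0,0,1],
    [0.054,-0.0005,0,0,1],
    [0.06,-0.0005,0,0,1],
    [0.066,-0.0005,0,0,1],
    [0.072,-0.0005,0,0,1],
    [0.078,-0.0005,0,0,1],
    [0.084,-0.001,0,0,1],
    [0.09,-0.001,0,0,1],
    [0.096,-0.001,0,0,1],
    [0.102,-0.001,0,0,1],
    [0.106,-0.001,0,0,1],
    [0.106,-0.001,0,0,1],
  ],
)

```text
time_s: 9.1
tool_pos: [0.4559, 0.2494, 0.2798]
tool_rot: [179.9, -0.0, 89.6]
force: [-0.7, -0.3, 1.1]
grip_width: 0.0003
```

```bash
cat > s.py <<'E'
from h import *
import sys
o=env.get_obs();print(o['time_s'],o['tool_pos'],o['force'])
C=None
p,d=env.read_camera('scene');save('scene'+sys.argv[1],cv2.resize(p[150:360,180:460],None,fx=2.8,fy=2.8))
C=cloud('scene',d);M=masks(p)
for k in ['red','blue']:
    for lo,hi,zp in [(.1085,.12,.113),(.0925,.102,.097)]:
        m=M[k]&(C[...,2]>lo)&(C[...,2]<hi)&(C[...,0]<.8)&(C[...,0]>.3)&(C[...,1]>.1)&(C[...,1]<.4)
        m=cv2.morphologyEx(m.astype(np.uint8),cv2.MORPH_OPEN,np.ones((3,3)))>0
        v,u=np.nonzero(m)
        if len(u)<80: continue
        P=onplane('scene',np.c_[u,v],zp)[:,:2]*1000; r=cv2.minAreaRect(P.astype(np.float32))
        a,b=np.percentile(P,[1,99],axis=0)
        Q=C[m]; A=np.c_[Q[:,:2],np.ones(len(Q))]; n=np.linalg.lstsq(A,Q[:,2],rcond=None)[0]
        print(k,zp,len(u),'x',a[0].round(1),b[0].round(1),'y',a[1].round(1),b[1].round(1),'c',np.round(r[0],1),np.round(r[1],1),'z',np.median(Q[:,2]).round(4),'slope',n[:2].round(3))
E
python3 s.py 6
```

```text
9.1 [0.4559384  0.24935781 0.27976696] [-0.671759   -0.31920405  1.05582614]
red 0.097 189 x 570.7 637.5 y 224.1 271.6 c [612.  235.4] [78.9 39.3] z 0.0991 slope [0.001 0.032]
```

View pics/scene6.png

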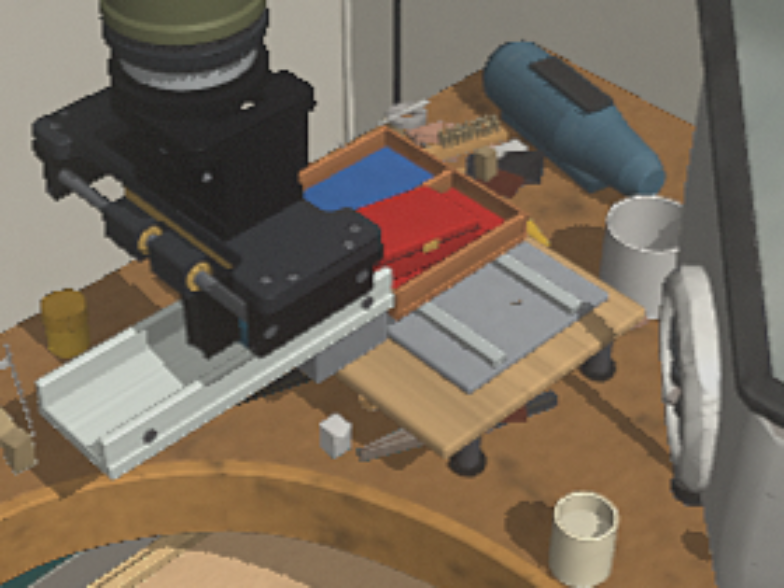

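```bash
python3 - <<'E'
from h import *
p,d=env.read_camera('side');save('side7',cv2.resize(p[200:310,240:440],None,fx=4,fy=4))
C=cloud('side',d);m=masks(p)['red']&(C[...,2]>.078)&(C[...,1]<.4)&(C[...,1]>.1)&(C[...,0]>.4)
Q=C[m];
for a in range(540,660,10):
    q=Q[(Q[:,0]*1000>a)&(Q[:,0]*1000<a+10)]
    if len(q)>5: print(a,len(q),np.percentile(q[:,2],[10,50,90]).round(4))
E
```

```text
550 50 [0.1052 0.1092 0.1114]
560 98 [0.094  0.1086 0.1111]
570 111 [0.0913 0.1059 0.109 ]
580 100 [0.089  0.1031 0.1065]
590 106 [0.0875 0.1004 0.1046]
600 101 [0.0874 0.1005 0.103 ]
610 90 [0.0867 0.0986 0.1003]
620 70 [0.0878 0.0971 0.0986]
630 36 [0.0946 0.0958 0.0968]
```

View pics/side7.png

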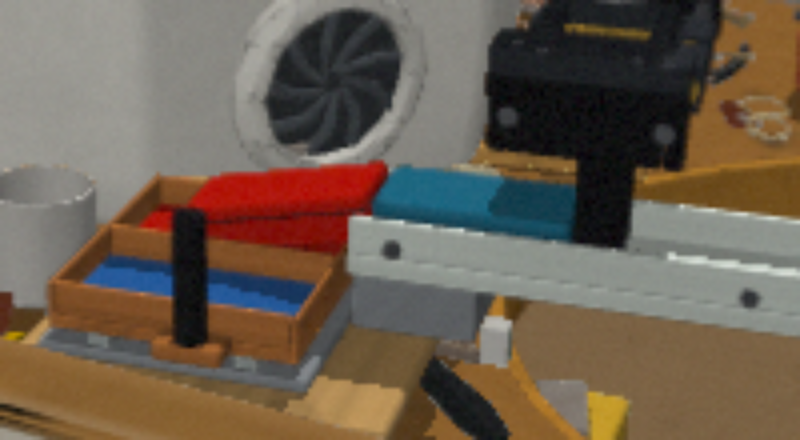

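The side view shows red tilted as expected: nose in the cell at (200,190), tail still up on the near wall at (380,170). I'll push on slowly.

carry_out(
  increments=[
    [0.003,0,0,0,1],
    [0.006,0,0,0,1],
    [0.009,0,0,0,1],
    [0.012,0,0,0,1],
    [0.0135,0,0,0,1],
    [0.0135,0,0,0,1],
    [0.0135,0,0,0,1],
  ],
)

```text
time_s: 9.9
tool_pos: [0.4688, 0.2495, 0.2798]
tool_rot: [180.0, -0.0, 89.6]
force: [-0.2, -0.5, 1.1]
grip_width: 0.0006
```

```bash
cat > sd.py <<'E'
from h import *
import sys
o=env.get_obs();print(o['time_s'],o['tool_pos'],o['force'])
p,d=env.read_camera('side');save('side'+sys.argv[1],cv2.resize(p[200:310,240:440],None,fx=4,fy=4))
C=cloud('side',d)
for k in ['red','blue']:
    m=masks(p)[k]&(C[...,2]>.08)&(C[...,1]<.4)&(C[...,1]>.1)&(C[...,0]>.4);Q=C[m]
    for a in range(450,690,10):
        q=Q[(Q[:,0]*1000>a)&(Q[:,0]*1000<a+10)]
        if len(q)>5: print(k,a,len(q),np.percentile(q[:,2],[10,50,90]).round(4))
E
python3 sd.py 8
```

```text
9.9 [0.46883746 0.24949887 0.27977398] [-0.24777992 -0.45569384  1.07410822]
red 560 46 [0.0892 0.0999 0.1066]
red 570 116 [0.09   0.1043 0.1076]
red 580 104 [0.0876 0.103  0.106 ]
red 590 111 [0.0874 0.1006 0.1043]
red 600 99 [0.0879 0.1011 0.103 ]
red 610 96 [0.0872 0.0994 0.1014]
red 620 73 [0.0892 0.0984 0.0996]
red 630 45 [0.0966 0.0973 0.0984]
red 640 63 [0.088  0.0954 0.0964]
red 650 9 [0.0865 0.0943 0.0948]
blue 480 72 [0.1062 0.1106 0.1114]
blue 490 78 [0.1064 0.1106 0.1115]
blue 500 75 [0.1062 0.1107 0.1113]
blue 510 75 [0.1069 0.1105 0.1113]
blue 520 76 [0.1062 0.1107 0.1114]
blue 530 75 [0.1069 0.1107 0.1114]
blue 540 75 [0.106  0.1106 0.1116]
blue 550 75 [0.1061 0.1105 0.1115]
blue 560 30 [0.1046 0.1105 0.1115]
blue 610 7 [0.0974 0.1023 0.1064]
```

View pics/side8.png

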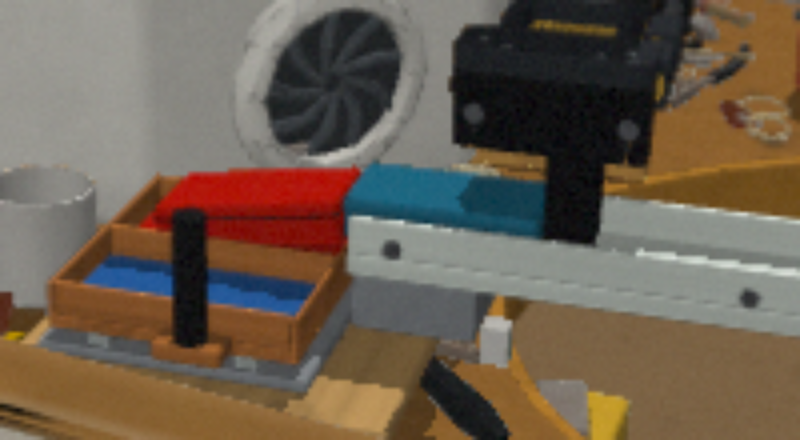

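carry_out(
  increments=[
    [0.001,0,0,0,1],
    [0.002,0,0,0,1],
    [0.003,0,0,0,1],
    [0.0035,0,0,0,1],
    [0.0035,0,0,0,1],
  ],
)

```text
time_s: 10.45
tool_pos: [0.472, 0.2496, 0.2798]
tool_rot: [-180.0, -0.0, 89.6]
force: [-2.6, 0.7, 1.6]
grip_width: 0.0003
```

```bash
python3 sd.py 9
```

```text
10.45 [0.47204226 0.24958198 0.27979078] [-2.63791753  0.68213718  1.55109536]
red 560 15 [0.0831 0.0859 0.0919]
red 570 70 [0.0857 0.0941 0.0953]
red 580 84 [0.087  0.0947 0.0955]
red 590 87 [0.0865 0.0945 0.0954]
red 600 86 [0.0872 0.0946 0.0954]
red 610 85 [0.087  0.0943 0.0956]
red 620 72 [0.0875 0.0943 0.0953]
red 630 45 [0.0942 0.0949 0.0955]
red 640 72 [0.0879 0.0942 0.0952]
red 650 22 [0.0877 0.0935 0.0955]
blue 480 51 [0.105  0.1104 0.1114]
blue 490 78 [0.1063 0.1106 0.1115]
blue 500 75 [0.1064 0.1106 0.1115]
blue 510 75 [0.1063 0.1107 0.1116]
blue 520 75 [0.1068 0.1107 0.1114]
blue 530 78 [0.1069 0.1107 0.1113]
blue 540 73 [0.1065 0.1107 0.1115]
blue 550 73 [0.1066 0.1104 0.1115]
blue 560 60 [0.0977 0.1103 0.1112]
blue 610 6 [0.097  0.1014 0.106 ]
```

View pics/side9.png

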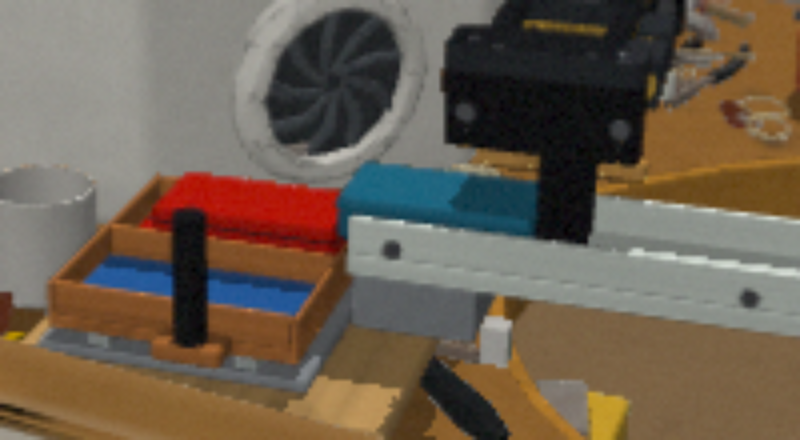

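Red now lies flat, its top at a uniform 0.0945 in the side view, which reads about 2.3 mm low; that matches 0.097. Next I'll back off, rise and go to the post.

carry_out(
  increments=[
    [-0.008,0,0,0,1],
    [-0.01,0,0.02,0,1],
    [-0.01,0,0.05,0,0],
    [-0.01,0,0.08,0,-0.5],
    [0.02,0.025,0.08,0,-0.5],
    [0.05,0.05,0.08,0,-0.5],
    [0.08,0.075,0.08,0,-0.5],
    [0.11,0.095,0.08,0,-0.5],
    [0.133,0.1015,0.08,0,-0.5],
    [0.133,0.1015,0.08,0,-0.5],
    [0.133,0.1015,0.08,0,-0.5],
    [0.133,0.1015,0.07,0,-0.5],
    [0.133,0.1015,0.05,0,-0.5],
    [0.133,0.1015,0.03,0,-0.5],
    [0.133,0.1015,0.01,0,-0.5],
    [0.133,0.1015,0.005,0,-0.5],
    [0.133,0.1015,0.005,0,1],
    [0.133,0.1015,0.005,0,1],
    [0.133,0.1015,0.005,0,1],
    [0.133,0.1015,0.005,0,1],
  ],
)

```text
time_s: 12.5
tool_pos: [0.6053, 0.3512, 0.2861]
tool_rot: [179.9, -0.1, 89.6]
force: [-0.4, -0.0, 0.1]
grip_width: 0.041
```

carry_out(
  increments=[
    [0,0,0,0,1],
    [0,0,0,0,1],
    [0,0,0,0,1],
    [0,0,0,0,1],
    [0,0,0,0,1],
    [0,0,0,0,1],
    [0,0,0,0,1],
  ],
)

```text
time_s: 13.2
tool_pos: [0.605, 0.3512, 0.2848]
tool_rot: [180.0, -0.0, 89.6]
force: [-0.6, 0.2, -0.7]
grip_width: 0.0136
```

```bash
python3 chk.py 10
```

```text
13.2 [0.60504821 0.35117894 0.28481781] [ 1.79990680e+02 -1.61225001e-02  8.95940490e+01] [-0.64317727  0.15787332 -0.72229772] 0.01357397526879401
red 0.097 9861 x 572.0 652.2 y 226.5 273.1 zmed 0.0976 zrange [0.0958 0.0987] rect [47.9 84.8]
red 0.075 371 x 568.9 610.5 y 268.3 271.6 zmed 0.077 zrange [0.0748 0.0816] rect [42.1  3.8]
blue 0.113 24652 x 484.3 566.5 y 228.5 274.3 zmed 0.1136 zrange [0.1119 0.1149] rect [47.4 85.3]
blue 0.075 7610 x 569.7 612.0 y 281.7 336.5 zmed 0.0756 zrange [0.0745 0.0768] rect [56.  49.7]
```

View pics/wrist10.png

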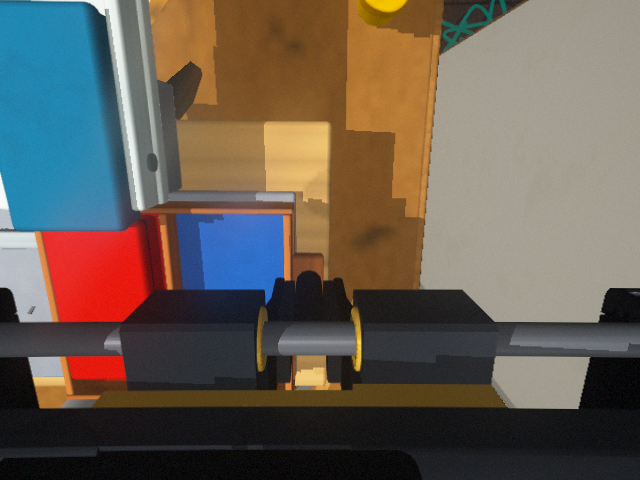

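carry_out(
  increments=[
    [0,-0.004,0,0,1],
    [0,-0.009,0,0,1],
    [0,-0.014,0,0,1],
    [0,-0.019,0,0,1],
    [0,-0.024,0,0,1],
    [0,-0.029,0,0,1],
    [0,-0.034,0,0,1],
    [-0.0005,-0.039,0,0,1],
    [-0.0005,-0.044,0,0,1],
    [-0.0005,-0.049,0,0,1],
    [-0.0005,-0.054,0,0,1],
    [-0.0005,-0.059,0,0,1],
    [-0.0005,-0.061,0,0,1],
    [-0.0005,-0.061,0,0,1],
    [-0.0005,-0.061,0,0,1],
  ],
)

```text
time_s: 14.75
tool_pos: [0.6045, 0.2892, 0.2848]
tool_rot: [-179.9, 0.1, 89.6]
force: [-3.7, -0.8, 4.1]
grip_width: 0.0131
```

```bash
python3 chk.py 11; python3 s.py 11
```

```text
14.75 [0.60448049 0.28917101 0.28478455] [-1.79945931e+02  9.23992870e-02  8.95575221e+01] [-3.66997529 -0.75140091  4.06298068] 0.013088564509831157
red 0.097 10713 x 567.3 651.2 y 164.2 210.8 zmed 0.0976 zrange [0.0953 0.0987] rect [47.8 85.7]
red 0.075 428 x 567.3 609.5 y 158.6 209.1 zmed 0.0764 zrange [0.0746 0.0814] rect [51.1 42.6]
blue 0.113 24892 x 484.5 566.9 y 227.5 272.5 zmed 0.1137 zrange [0.1123 0.1149] rect [46.7 84.3]
blue 0.075 5978 x 571.7 612.4 y 219.3 274.2 zmed 0.0756 zrange [0.0745 0.0768] rect [56.  49.6]
14.8 [0.6044668  0.28926025 0.28477319] [-3.82894815 -2.03548371  4.48686322]
red 0.097 1032 x 566.3 649.6 y 162.5 209.7 c [608.  185.9] [48.6 85.2] z 0.0974 slope [-0.002  0.013]
blue 0.113 1042 x 483.2 564.8 y 225.7 272.6 c [524.  248.9] [49.3 84.1] z 0.1135 slope [-0.002  0.02 ]
```

View pics/wrist11.png

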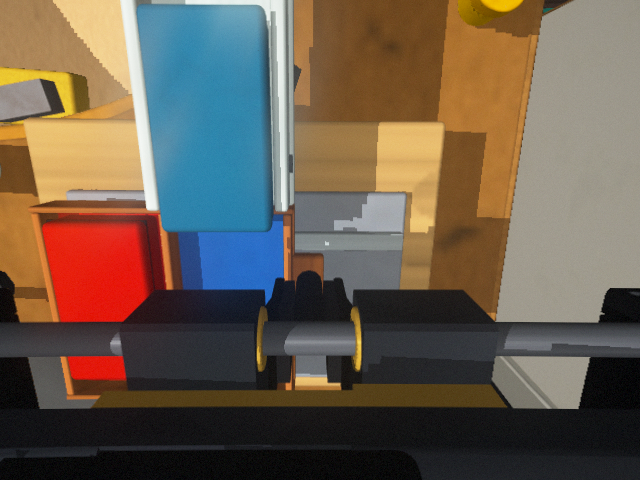

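View pics/scene11.png

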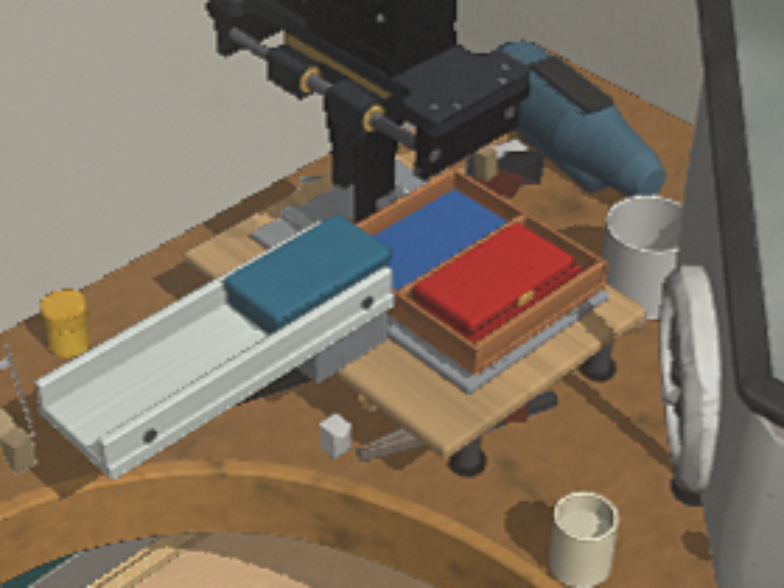

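Blue cell is lined up (floor y 219–274 mm, lane centre ≈249 mm), and red lies flat in its cell. I'll release and go behind the blue case.

carry_out(
  increments=[
    [0,0,0,0,-0.3],
    [0,0,0,0,-0.3],
    [0,0,0,0,-0.3],
    [0,0,0,0,-0.3],
    [0,0,0.03,0,-0.3],
    [0,0,0.06,0,-0.3],
    [0,0,0.08,0,-0.3],
    [-0.035,-0.01,0.08,0,1],
    [-0.07,-0.02,0.08,0,1],
    [-0.11,-0.03,0.08,0,1],
    [-0.15,-0.0405,0.08,0,1],
    [-0.15,-0.0405,0.08,0,1],
    [-0.15,-0.0405,0.08,0,1],
    [-0.15,-0.0405,0.06,0,1],
    [-0.15,-0.0405,0.035,0,1],
    [-0.15,-0.0405,0.01,0,1],
    [-0.15,-0.0405,-0.005,0,1],
    [-0.15,-0.0405,-0.005,0,1],
    [-0.15,-0.0405,-0.005,0,1],
  ],
)

```text
time_s: 16.75
tool_pos: [0.4557, 0.2497, 0.2801]
tool_rot: [180.0, 0.0, 89.6]
force: [-0.5, 0.3, 0.4]
grip_width: 0.0005
```

```bash
python3 s.py 12; python3 sd.py 12 | head -1
```

```text
16.75 [0.45565024 0.2497431  0.28009299] [-0.54459102  0.32058305  0.44670378]
red 0.097 1037 x 566.3 649.5 y 162.7 210.1 c [607.7 186.3] [48.5 85.7] z 0.0974 slope [-0.001  0.019]
16.8 [0.45569412 0.24988061 0.28071769] [-0.09717421  0.21518356 -0.81828167]
```

View pics/scene12.png

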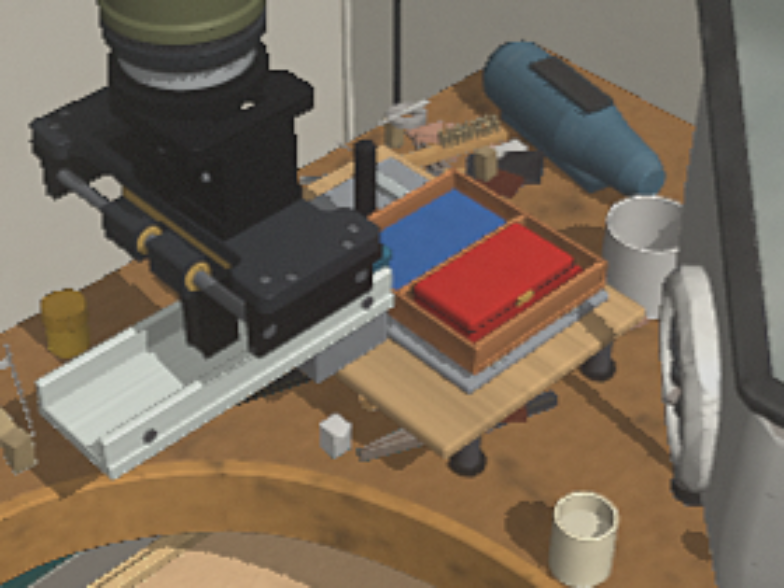

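View pics/side12.png

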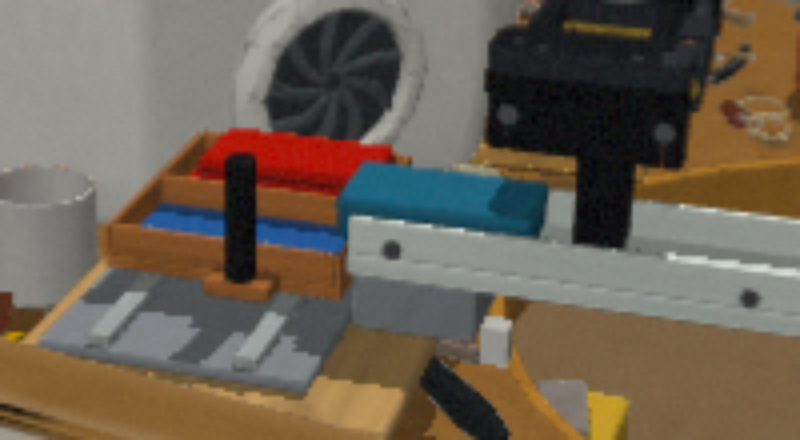

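carry_out(
  increments=[
    [0.006,0,0,0,1],
    [0.012,0,0,0,1],
    [0.018,0,0,0,1],
    [0.024,0,0,0,1],
    [0.03,0,0,0,1],
    [0.036,0,0,0,1],
    [0.042,0,0,0,1],
    [0.048,-0.0005,0,0,1],
    [0.054,-0.0005,0,0,1],
    [0.06,-0.0005,0,0,1],
    [0.066,-0.0005,0,0,1],
    [0.072,-0.0005,0,0,1],
    [0.078,-0.001,0,0,1],
    [0.084,-0.001,0,0,1],
    [0.09,-0.001,0,0,1],
    [0.09,-0.001,0,0,1],
  ],
)

```text
time_s: 18.45
tool_pos: [0.5456, 0.2483, 0.2798]
tool_rot: [179.9, 0.0, 89.5]
force: [-0.4, 0.0, -0.8]
grip_width: 0.0002
```

carry_out(
  increments=[
    [0.002,0,0,0,1],
    [0.005,0,0,0,1],
    [0.008,0,0,0,1],
    [0.01,0,0,0,1],
    [0.012,0,0,0,1],
    [0.0135,0,0,0,1],
    [0.0135,0,0,0,1],
  ],
)

```text
time_s: 19.15
tool_pos: [0.5584, 0.2485, 0.28]
tool_rot: [180.0, -0.0, 89.6]
force: [0.2, 0.5, -0.6]
grip_width: 0.0005
```

```bash
python3 sd.py 13 | grep -v red
```

```text
19.15 [0.55843196 0.2484939  0.27995425] [ 0.19258624  0.52940255 -0.63471127]
blue 560 31 [0.0848 0.0921 0.0951]
blue 570 71 [0.0862 0.0945 0.0953]
blue 580 81 [0.0877 0.0945 0.0954]
blue 590 83 [0.0876 0.0945 0.0954]
blue 600 58 [0.0915 0.0947 0.0956]
blue 610 24 [0.0936 0.0951 0.1181]
blue 620 49 [0.0865 0.0936 0.0953]
blue 630 75 [0.0876 0.0944 0.0954]
blue 640 74 [0.0879 0.0943 0.0956]
blue 650 13 [0.0872 0.0933 0.0948]
```

View pics/side13.png

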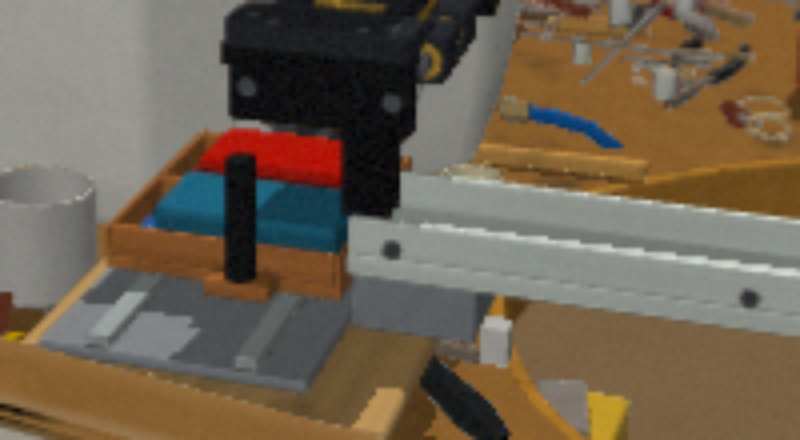

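Blue has dropped flat, its top a uniform 0.0945 like red. I'll back off, rise clear and do a final check.

carry_out(
  increments=[
    [-0.01,0,0,0,1],
    [-0.02,0,0,0,1],
    [-0.03,0,0.03,0,1],
    [-0.05,0.01,0.07,0,1],
    [-0.07,0.02,0.11,0,1],
    [-0.07,0.03,0.15,0,1],
    [-0.07,0.03,0.17,0,1],
    [-0.07,0.03,0.17,0,1],
    [-0.07,0.03,0.17,0,1],
  ],
)

```text
time_s: 20.1
tool_pos: [0.4873, 0.2784, 0.4495]
tool_rot: [-180.0, -0.0, 89.6]
force: [0.0, 0.3, -0.5]
grip_width: 0.0006
```

```bash
python3 chk.py 14; python3 s.py 14; python3 - <<'E'
from h import *
p,d=env.read_camera('scene');C=cloud('scene',d)
a=cloud('scene',np.load('scene0.npy'))
for n,(x0,x1,y0,y1) in dict(beaker=(400,420,225,255),flux=(378,399,328,357),yellow=(197,210,256,277)).items():
    print(n,np.nanmedian(a[y0:y1,x0:x1].reshape(-1,3),0).round(4),np.nanmedian(C[y0:y1,x0:x1].reshape(-1,3),0).round(4))
E
```

```text
20.1 [0.4873399  0.27837713 0.44954681] [-1.79997285e+02 -1.31485717e-02  8.96066771e+01] [ 0.03810506  0.30150203 -0.48386712] 0.0006259303203636675
20.15 [0.48735542 0.27825892 0.44851915] [ 0.36928517 -0.45782043 -0.56614605]
red 0.097 1029 x 566.9 649.6 y 162.7 210.0 c [608.3 185.7] [49.6 84.6] z 0.0974 slope [-0.     0.019]
blue 0.097 871 x 568.5 649.5 y 225.6 271.3 c [608.8 248.4] [47.  83.2] z 0.0975 slope [-0.002  0.008]
beaker [0.7327 0.1806 0.0395] [0.7328 0.1805 0.0397]
flux [0.5431 0.0579 0.0306] [0.5434 0.0578 0.0305]
yellow [0.4449 0.3877 0.0299] [0.4447 0.3878 0.0294]
```

View pics/wrist14.png

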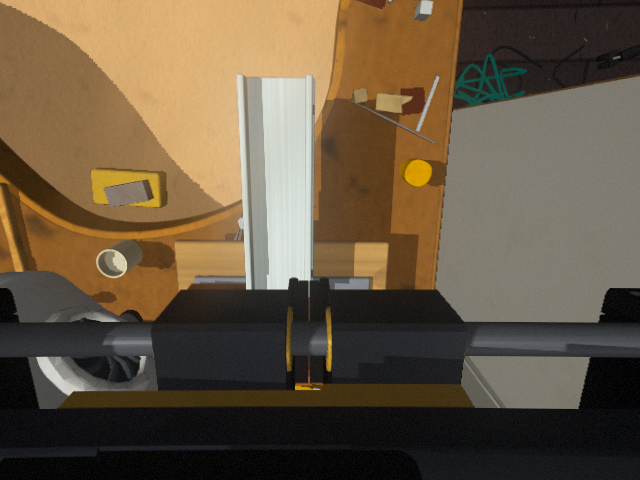

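View pics/scene14.png

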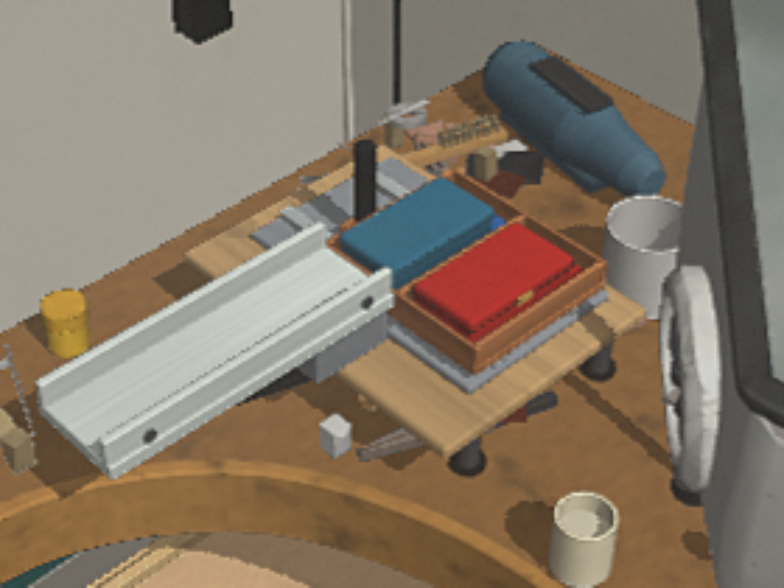

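Both cases sit flat inside their cells: blue centre (0.609, 0.248), red (0.608, 0.186), tops at 0.0975, slope at most 0.02. The arm is clear, so I'll hand in.

```bash
python3 -c "
from cell import env
print(env.sign_off())"
```

```text
the job is handed in; nothing more can be done
None
```

Both cases are in the tray, red in the red cell and blue in the blue cell, and I handed the job in at about 20 s. I pinched the post to line up the red cell, then pushed the blue case from behind so it drove the red one in. Then I slid the tray 61 mm right for the blue cell and pushed blue in.

**Final checks (scene camera):**
- **Height and tilt:** both case tops are at z ≈ 0.0975, where 0.097 is expected, with a slope of about 0.02 or less.
- **Position:** each case is about 7 mm short of its cell's centre along the lane and within about 2 mm across. The limits are 18 mm and 10 mm.
- **Bystanders:** the pots and the beaker moved less than 1 mm.
- **Arm:** it was clear of everything.

**Disagreements and gaps:**
- The side camera reads about 2 mm low in z and disagreed with the scene camera by several mm across the lane. I relied on the wrist and scene views and on the position measured when gripping the post.
- The last wrist picture gave no check of the cases because the gripper blocked the view.

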